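# Lock the medicine case away behind its barrel bolt

## Task

Draw the white medicine case out from under the wooden riser, set it down, take it again by the upright handle on its back and slide it, narrow nose first, under the roof of the small plywood locker until it is fully home. Then slide the steel barrel bolt all the way across the locker's mouth and swing the bolt's handle right down into the notch, so that the case is locked in. Leave the bear plate, the cup and the spoon rest where they are, and let go of everything.

Things in the scene. Friction and masses are not known exactly. Their poses are not given: they have to be found in the camera images.
- case: Medicine case, white plastic, loose, 0.15-0.29 kg: flat box 160 long (x) x 48 wide (y) x 30 mm high, origin at the centre of its underside, z up; the last 15 mm at +x (nose) narrow to 36 wide, 26 high. Starts on the board with its tail half, handle included, under the riser's shelf and about 75-85 mm of the plain nose half sticking out, so only that half can be gripped at first.
- case_grip (a point): Middle of the case's handle: an upright plate on the case's tail half, 12 mm thick (case y), 50 mm long (case x -70 to -20 mm), from 30 to 66 mm above the case's underside; this point at case x -45, z 54 mm. Axes as the case. The handle is free to be taken from above once the case is drawn out about 110 mm along its own +x.
- case_nose (a point): Centre of the case's nose face: case x 80, y 0, z 15 mm.
- riser: Light wooden shelf riser, fixed on the board at the robot's right: shelf 110 deep (x) x 150 mm wide (y), underside 80, top 90 mm above the board, on side panels 12 mm thick at its y edges (126 mm clear between); open at -x and +x. Origin at board level under the shelf's centre. The case sticks out at its -x side; the bear plate stands on it.
- locker: Small plywood locker, fixed, at the robot's left; z up, origin on the board (z 0 = board top). Own frame, mm: bay = channel along x, centre line y -40, 54 wide, walls 8 thick 30 high, floor z 6, back wall x 42, mouth x -122. A roof (z 42 to 50) covers x -18 to 54 only; ahead of it the bay is open above: the case can be lowered in there, then slid +x under the roof, nose first.
- bay_home (a point): Where the case's origin lies when it is fully home (nose against the back wall): locker frame (-38, -40, 6) mm; axes as the locker, and as the case when home.
- roof_edge (a point): Middle of the lower front edge of the locker's roof: locker frame (-18, -40, 42) mm.
- notch (a point): The notch: an upright slot 15 mm wide in the steel guide plate (42 mm high, 8 mm thick) that stands 14 to 22 mm ahead (-x) of the bolt's axis, locker y -10 to 108 mm. This point: locker frame (-148, 8, 26) mm. Only the fully slid handle can go down there. The bolt's bar is 12 mm thick, axis along locker y at x -130, z 26 mm; its keeper beyond the mouth is 41 mm high, y -71 to -95 mm.
- knob (a point): Centre of the grip on the bolt's handle: a rod standing radially out of the bolt, 10 mm thick, ending in a round grip 16 mm in diameter, 30 mm long (36 to 66 mm from the bolt's axis; this point at 51 mm). With joint values b (bolt) and h (handle) it lies in the locker's frame at x = -130 - 51 sin h, y = 88 - 1000 b, z = 26 + 51 cos h (mm).
- bolt (a joint): Slide of the bolt in m: 0 drawn back (mouth free), 0.082 fully across; it moves to the locker's -y. Friction about 2 N, stays where it is left. The notch lines up from about 0.0775 to 0.082. With the case not fully home the bar hits it.
- handle (a joint): Turn of the bolt's handle about the bolt's axis in rad: 0 straight up, growing as it swings forward (the locker's -x) and down, 1.5 all the way down in the notch. Away from the notch the guide plate stops it at about 0.45. Light friction (about 1.2 N at the grip), stays where it is left.
- plate: Bystander: grey plastic plate shaped like a bear's head, disc 108 mm across with two ears, 18 mm high, loose on top of the riser. Origin at the centre of its underside.
- cup: Bystander: aluminium thermal cup with a screw-top lid, 68 mm in diameter, 144 mm high, upright on the board. Origin at the centre of its underside.
- spoonrest: Bystander: white ceramic spoon rest with two toddler spoons on it, 120 x 76 x 18 mm, on the board. Origin at the centre of its underside.
Not all that is in view belongs to the job. Several things have the shape of the case; the one meant has the colours described above.

How it is judged:
On the way, in this order (a step that is already met when the one before it is completed fails the run):
1. the case has been drawn out from under the riser and set down on the board, let go (distance of case from where it was at the start of the episode above 0.07 m and height (world z) of case below 0.028 m and contact force between the fingers and case below 0.05 N), for 0.1 s.
2. the case is home in the bay while the bolt is still drawn back (x of case in the frame of locker above -0.046 m and y of case in the frame of locker between -0.046 and -0.034 m and z of case in the frame of locker below 0.012 m and value of joint bolt below 0.03 m), for 0.1 s.
3. the bolt is fully across, its handle not yet down (value of joint bolt above 0.075 m and value of joint handle below 1.2 rad).
At the end, for the whole second after the job is handed in: The bolt is across (at least 75 of its 82 mm) with its handle down in the notch (past 1.3 rad of 1.5), the case lies flat and at rest in the bay, nose inwards, within 8 mm of fully home, and the robot touches nothing (value of joint bolt above 0.075 m and value of joint handle above 1.3 rad and x of case in the frame of locker above -0.046 m and y of case in the frame of locker between -0.046 and -0.034 m and z of case in the frame of locker below 0.012 m and angle between the x axis of case and the x axis of locker, either way round below 0.12 rad and angle between case's own z axis and vertical below 0.1 rad and linear speed of case below 0.02 m/s).
It fails at once if the bear plate is shifted more than 20 mm (distance of plate from where it was at the start of the episode above 0.02 m).
It fails at once if the cup is shifted more than 20 mm (distance of cup from where it was at the start of the episode above 0.02 m).
It fails at once if the spoon rest is shifted more than 20 mm (distance of spoonrest from where it was at the start of the episode above 0.02 m).
It also fails if it takes over 72 s, if anything falls off the work surface, if the arm or the gripper's body presses on something with over 40 N, if the wrist force passes 120 N, or if a joint passes its speed limit or range.

## Robot

A 6-joint arm with a two-finger parallel gripper is mounted at the origin on the work surface. World frame = base frame: x ahead of the robot, y to its left, z up, the work surface at z = 0. Lengths are in m, angles in rad, forces in N, time in s.
With the tool pointing down it reaches from about 0.3 to 0.875 m from the base axis. Payload 6.4 kg.
Tool frame: the origin (TCP) lies where the fingers leave the gripper's body, on its centre line; the fingertips stand 64 mm ahead of it and the grasp point (between the pads) lies 45 mm ahead of it (bot.grip_depth is the z of the grasp point in the tool frame, in m); z points along the fingers, y is the line along which they close (so a half turn about z gives the same grasp; the last joint's range is limited). The gripper opens to 88 mm and grips with 3 to 60 N. Pads are 18 mm wide; open, the fingers measure 123 mm over their backs; the gripper's body (75 mm by 187 mm) begins 45 mm behind the grasp point.
Start: joints at [-1.355, 0.181, 1.607, -0, 1.354, -0.206], TCP at [0.235, -0.525, 0.303] pointing down, gripper open.
Joint ranges: [-2.99, 2.99], [-0.89, 2.07], [0.3, 2.58], [-1.14, 4.28], [0, 2.63], [-3.12, 3.12]. Speed limits (rad/s): [2.57, 2.57, 3.01, 3.14, 3.14, 3.14].

## Interface

Orientations are given as a 3x3 rotation matrix whose columns are the frame's x, y, z axes.
In Python, from rig import bot gives the robot as it stands.
- The arm moves only by the tool carry_out, never from a script. Its argument "moves" is one flat list of numbers, 6 for each row, row after row: the shift along the tool's x, y, z in cm, then the turn, a rotation vector about the tool's x, y, z in rad. In form: [x, y, z, wx, wy, wz, x, y, z, wx, wy, wz, ...]. A call has exactly 5 rows; each row shifts and turns the commanded pose from where the row before left it, along the tool's axes as they then stand; what a row does not reach is not made up. A row lasts 1/12 s, in which the tool goes at most 41.7 mm and 7.16 degrees, less where a joint would pass 70% of its speed; a pose out of reach is approached as far as the arm can. A call with a gripper value outside its range is refused whole. "claw" is the opening, from 0 (shut) to 1 (fully open), set as the call begins (left out, the last holds). The fingers move at their own pace and stop on an object; "newtons" is the grip in N (left out, the last holds). Time passes only in rows, so rows that do not move let the fingers close, or fill a call up. It gives the time, the measured TCP pose, the force, the opening and the grip force at its end, in the units of the state.
- bot.observe(): the state, without advancing time (a new reading comes with each control period).
- bot.grab_frame(name): name is "scene" or "top"; returns a dict with "image" (400x640x3 uint8, red, green, blue), "intrinsics" (3x3 intrinsics, pixels), "eye" and "orientation" of the camera in the world. Camera axes: x right, y up, looking along -z (the intrinsics and any distortion apply to the point x, -y, -z); pixel columns grow to the right and rows downward; lengths in m; the calibration is good to about 2 mm. A picture is of the moment at which its call begins. There is no depth.
- bot.finish_job(): hands the job in; it is judged then, once.
The state is a dict: "time_s": time; "joint_pos": joint angles; "qvel": joint speeds; "effort": joint torques, N m; "eef_pos": TCP position; "orientation": TCP orientation; "wrist_force": force on the tool from outside, world axes, zero at the start; "moment": the same for the moment, N m; "gripper_width": finger opening in m; "finger_force": force on a finger pad.
Only numpy, scipy, OpenCV 4.12 (cv2) and the standard library are available. Lean on these libraries where they do the work, as an engineer would, in place of code of your own. Each camera call takes 0.05 s, during which the arm holds its last target. There are 200 camera calls.

## Working session

There is one attempt and no reset: what is moved stays moved. The work goes in short steps, Python scripts to look and compute and a tool call to move; the robot and the scene stay as the last step left them, time stands still between calls to the robot, and variables do not carry over. Pictures are saved under pics/ and viewed, at most 10 in all, crops included, and the job is handed in when it is done.

Besides the shell and the picture viewer there is one more tool, called as a command line: name --argument value ..., lists and objects as JSON in quotes. carry_out: Moves the arm, as the interface text tells. Its arguments: {"type":"object","properties":{"moves":{"type":"array"},"claw":{"type":"number"},"newtons":{"type":"number"}},"required":["moves"]}

```bash
mkdir -p pics; ls; python3 - <<'E'
from rig import bot
import cv2,numpy as np
for n in("scene","top"):
    f=bot.grab_frame(n); cv2.imwrite(f"pics/{n}0.png",f["image"][:,:,::-1])
    np.savez(f"pics/{n}0.npz",**f); print(n,f["intrinsics"],f["eye"],f["orientation"],[k for k in f])
o=bot.observe();print(o)
E
```

```text
pics
scene [[363.22063956   0.         316.52250932]
 [  0.         363.22063956 197.05100648]
 [  0.           0.           1.        ]] [0.86186633 0.05045953 0.72616918] [[-0.26229148 -0.79062564  0.55327595]
 [ 0.96492821 -0.22130425  0.14120193]
 [ 0.01080445  0.57090763  0.8209432 ]] ['image', 'intrinsics', 'eye', 'orientation']
top [[516.57448651   0.         321.09784069]
 [  0.         516.57448651 193.57689539]
 [  0.           0.           1.        ]] [ 0.35536443 -0.01595731  1.47666793] [[ 0.01136409  0.9976303  -0.06785752]
 [-0.99988519  0.01201758  0.00922997]
 [ 0.01002358  0.06774484  0.99765233]] ['image', 'intrinsics', 'eye', 'orientation']
{'time_s': 0.1, 'joint_pos': array([-1.35528142e+00,  1.81480739e-01,  1.60786843e+00, -3.83794320e-06,
        1.35380381e+00, -2.06288356e-01]), 'qvel': array([ 0.00199912, -0.00254662, -0.00201055,  0.00059538,  0.00242836,
        0.00083478]), 'effort': array([ 5.63010744e-04, -4.34824061e+01, -3.42697084e+01,  7.02955853e-02,
        3.40520893e-02, -4.56194357e-05]), 'eef_pos': array([ 0.23534907, -0.52422392,  0.30191142]), 'orientation': array([[ 9.12351869e-01,  4.09406830e-01, -3.37338096e-04],
       [ 4.09406847e-01, -9.12350652e-01,  1.52343054e-03],
       [ 3.15932235e-04, -1.52801322e-03, -9.99998783e-01]]), 'wrist_force': array([ 0.26690155, -0.10252771,  0.22682907]), 'moment': array([-0.03839343, -0.01004539,  0.04375593]), 'finger_force': 0.0, 'gripper_width': 0.08866745011342865}
```

View pics/scene0.png

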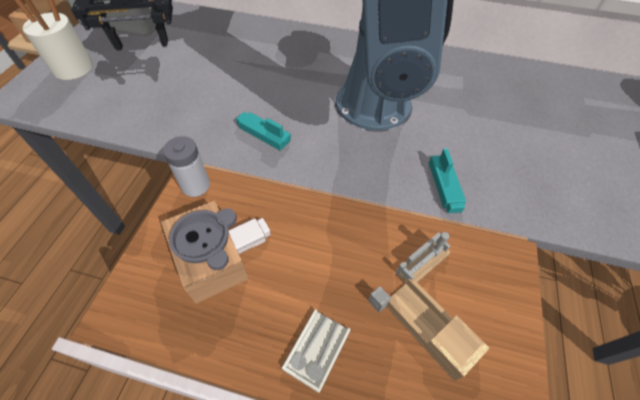

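View pics/top0.png

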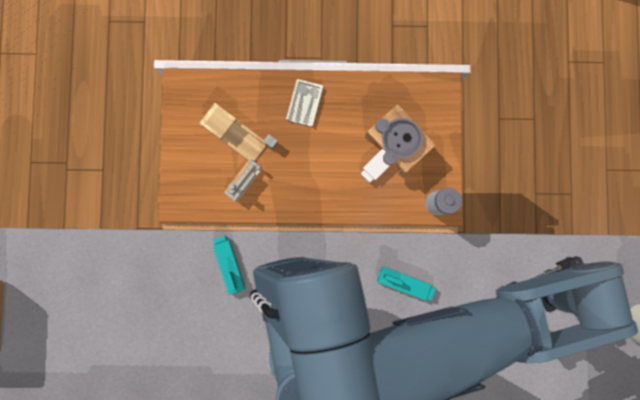

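The case (white) is at about top (375,167) and scene (250,234). The locker is at top (235,132), with the bolt at (243,180). I'll enlarge both areas next.

```bash
cat > h.py <<'E'
import numpy as np,cv2
def load(n): return dict(np.load(f"pics/{n}.npz"))
def ray(f,p):
    d=np.linalg.inv(f["intrinsics"])@[p[0],p[1],1]; d=f["orientation"]@(d*[1,-1,-1]); return f["eye"],d/np.linalg.norm(d)
def plane(f,p,z):
    e,d=ray(f,p); return e+d*(z-e[2])/d[2]
def two(f,p,g,q):
    a,u=ray(f,p);b,v=ray(g,q);s=np.linalg.lstsq(np.c_[u,-v],b-a,rcond=None)[0]
    P,Q=a+s[0]*u,b+s[1]*v; return (P+Q)/2,np.linalg.norm(P-Q)
def proj(f,P):
    c=f["orientation"].T@(np.asarray(P)-f["eye"]); c=c*[1,-1,-1]; q=f["intrinsics"]@c; return q[:2]/q[2]
def snap(n,tag):
    from rig import bot
    f=bot.grab_frame(n); np.savez(f"pics/{tag}.npz",**f); return f
def crop(f,x,y,w,h,s,name):
    im=f["image"][y:y+h,x:x+w,::-1]; im=cv2.resize(im,None,fx=s,fy=s,interpolation=cv2.INTER_CUBIC); cv2.imwrite(f"pics/{name}.png",im)
E
python3 - <<'E'
from h import *
t=load("top0");s=load("scene0")
for f,n,A,B in((t,"t",(195,90,100,120),(355,95,100,120)),(s,"s",(365,225,130,160),(155,190,130,115))):
    ims=[]
    for (x,y,w,h) in (A,B):
        im=cv2.resize(f["image"][y:y+h,x:x+w,::-1],None,fx=600/h if n=="t" and 0 else 3.7 if n=="s" else 4,fy=3.7 if n=="s" else 4,interpolation=cv2.INTER_CUBIC); ims.append(im)
    H=max(i.shape[0] for i in ims); ims=[cv2.copyMakeBorder(i,0,H-i.shape[0],0,0,0) for i in ims]
    im=np.hstack(ims)[:600,:]; im=im[:,:]; print(im.shape)
    if im.shape[1]>800: im=im[:,:] ; im=cv2.resize(im,None,fx=800/im.shape[1],fy=800/im.shape[1]);print(im.shape)
    cv2.imwrite(f"pics/z{n}.png",im)
E
```

```text
(480, 800, 3)
(592, 962, 3)
(492, 800, 3)
```

View pics/zt.png

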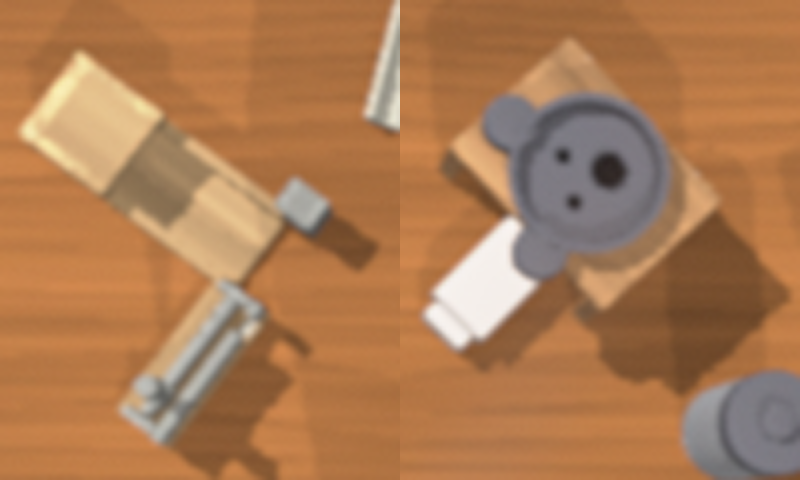

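View pics/zs.png

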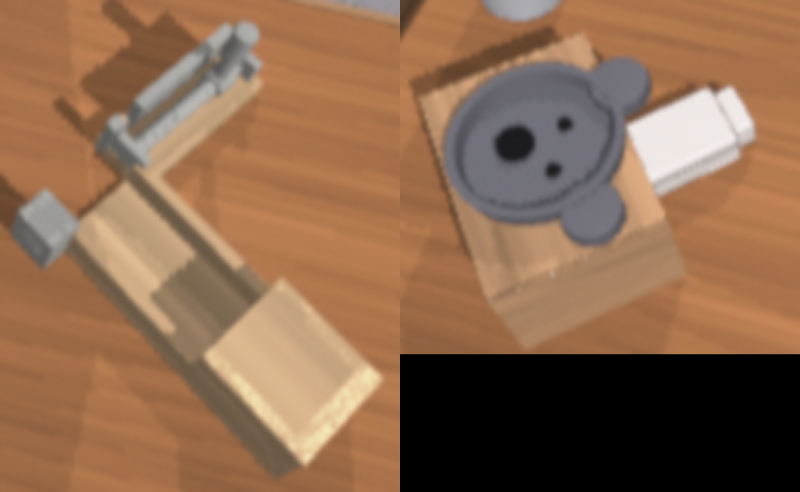

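The riser, case nose, roof, keeper and bolt all show in both views, so I'll triangulate the roof corners, case corners and knob.

```bash
python3 - <<'E'
from h import *
t=load("top0");s=load("scene0")
T=lambda x,y:(195+x/4,90+y/4) if x<400 else (355+(x-400)/4,95+y/4)
k=3.077
S=lambda x,y:(365+x/k,225+y/k) if x<400 else (155+(x-400)/k,190+y/k)
P={}
for n,a,b in [("roofF-",(163,118),(205,355)),("roofF+",(103,193),(282,281)),("roofB-",(80,52),(303,466)),("roofB+",(22,130),(382,378)),
 ("sh+",(482,340),(712,90)),("sh-",(432,303),(742,150)),("tip+",(462,350),(733,88)),("tip-",(425,317),(755,128)),
 ("knob",(150,385),(243,35)),("riserL",(720,200),(582,35)),("riserB",(570,40),(490,298))]:
    p,g=two(t,T(*a),s,S(*b));P[n]=p;print(n,p.round(4),round(g,4))
c=sum(P[n] for n in P if 'roof' in n)/4; print("roof centre",c)
print("yaw locker",[np.arctan2(*(P[a]-P[b])[1::-1]) for a,b in(("roofB-","roofF-"),("roofB+","roofF+"))],np.arctan2(*(P["roofF+"]-P["roofF-"])[1::-1])-np.pi/2,np.arctan2(*(P["roofB+"]-P["roofB-"])[1::-1])-np.pi/2)
d=P["sh+"]-P["sh-"];print("case yaw",np.arctan2(d[1],d[0])-np.pi/2,np.linalg.norm(d)); d=P["tip+"]-P["tip-"];print(np.arctan2(d[1],d[0])-np.pi/2,np.linalg.norm(d))
# white mask contour
for n,f in(("t",t),("s",s)):
    h=cv2.cvtColor(f["image"],cv2.COLOR_RGB2HSV); m=((h[...,2]>200)&(h[...,1]<30)).astype(np.uint8)
    for c in cv2.findContours(m,0,2)[0]:
        if 100<cv2.contourArea(c)<2000: print(n,cv2.minAreaRect(c),cv2.contourArea(c))
E
```

```text
roofF- [0.6547 0.2105 0.0604] 0.0015
roofF+ [0.6012 0.2501 0.0634] 0.0015
roofB- [0.6995 0.2675 0.0625] 0.0008
roofB+ [0.6433 0.3056 0.0685] 0.001
sh+ [ 0.4927 -0.1802  0.0399] 0.0014
sh- [ 0.5213 -0.1484  0.0168] 0.0011
tip+ [ 0.4858 -0.1668  0.0377] 0.0009
tip- [ 0.5095 -0.1417  0.0317] 0.0002
knob [0.4654 0.2073 0.1036] 0.0002
riserL [ 0.5551 -0.273   0.1694] 0.0931
riserB [ 0.6918 -0.2329  0.1004] 0.0005
roof centre [0.64967245 0.2584107  0.06370855]
yaw locker [np.float64(0.9043307279568354), np.float64(0.9212760532496619)] 0.9330467449527791 0.9742453254598793
case yaw -3.873651607460663 0.04861275138744953
-3.8997485851621256 0.034965437808335845
t ((376.2500305175781, 165.75003051757812), (15.55634880065918, 31.819805145263672), 45.0) 378.5
t ((303.2500305175781, 107.75000762939453), (7.273239612579346, 29.72541046142578), 18.434947967529297) 126.0
t ((314.2499694824219, 105.24999237060547), (6.471832752227783, 40.79215621948242), 11.309932708740234) 111.0
t ((312.0083312988281, 65.37931060791016), (314.1059265136719, 7.455704689025879), 0.7690247297286987) 1743.5
s ((330.8000183105469, 345.4000244140625), (4.472135543823242, 43.826927185058594), 26.56505012512207) 114.5
s ((318.1000061035156, 340.8000183105469), (10.733125686645508, 47.85185241699219), 26.56505012512207) 313.0
s ((316.3353271484375, 350.6261291503906), (43.25193786621094, 68.74552154541016), 29.357755661010742) 449.0
s ((249.37557983398438, 231.98048400878906), (20.533849716186523, 37.156490325927734), 65.224853515625) 669.5
s ((45.481971740722656, 25.101638793945312), (21.52969741821289, 44.09006881713867), 66.37062072753906) 494.5
```

```bash
python3 - <<'E'
from h import *
t=load("top0");s=load("scene0")
T=lambda x,y:(195+x/4,90+y/4) if x<400 else (355+(x-400)/4,95+y/4)
k=3.077
S=lambda x,y:(365+x/k,225+y/k) if x<400 else (155+(x-400)/k,190+y/k)
b0=.012
L={"roofF-":((-18,-75,50),(163,118),(205,355)),"roofF+":((-18,-5,50),(103,193),(282,281)),"roofB-":((54,-75,50),(80,52),(303,466)),"roofB+":((54,-5,50),(22,130),(382,378))}
C={"sh+":((65,24,30),(482,340),(712,90)),"sh-":((65,-24,30),(432,303),(742,150)),"tip+":((80,18,26),(462,350),(733,88)),"tip-":((80,-18,26),(425,317),(755,128))}
for nm,D in(("locker",L),("case",C)):
  for w in("t","s","both"):
    A=[];B=[]
    for n,(m,a,b) in D.items():
        z=b0+m[2]/1000
        p=plane(t,T(*a),z);q=plane(s,S(*b),z)
        r=p if w=="t" else q if w=="s" else (p+q)/2
        A.append(m[:2]);B.append(r[:2])
    A=np.array(A)/1000;B=np.array(B);ca,cb=A.mean(0),B.mean(0)
    H=(A-ca).T@(B-cb);th=np.arctan2(H[0,1]-H[1,0],H[0,0]+H[1,1])
    R=np.array([[np.cos(th),-np.sin(th)],[np.sin(th),np.cos(th)]])
    o=cb-R@ca;res=(A@R.T+o-B)*1000
    print(nm,w,"yaw",th.round(3),"origin",o.round(4),"res mm",np.abs(res).max().round(1))
# side edges of the white case in each view: fit lines
f=t;h=cv2.cvtColor(f["image"],cv2.COLOR_RGB2HSV)
m=((h[...,2]>185)&(h[...,1]<45)).astype(np.uint8)
for (f,x0,y0,x1,y1) in((t,355,140,400,185),(s,225,210,275,255)):
    h=cv2.cvtColor(f["image"],cv2.COLOR_RGB2HSV);m=((h[...,2]>190)&(h[...,1]<40)).astype(np.uint8)
    m2=np.zeros_like(m);m2[y0:y1,x0:x1]=m[y0:y1,x0:x1]
    c=max(cv2.findContours(m2,0,1)[0],key=cv2.contourArea)[:,0]
    w=np.array([plane(f,p,b0+.03)[:2] for p in c.astype(float)])
    r=cv2.minAreaRect((w*1000).astype(np.float32));print(r)
E
```

```text
locker t yaw 0.928 origin [0.6071 0.268 ] res mm 2.1
locker s yaw 0.936 origin [0.6062 0.2687] res mm 1.1
locker both yaw 0.932 origin [0.6067 0.2684] res mm 1.4
case t yaw 2.461 origin [ 0.5578 -0.2042] res mm 4.1
case s yaw 2.364 origin [ 0.5581 -0.2076] res mm 4.9
case both yaw 2.408 origin [ 0.5578 -0.2062] res mm 1.3
((532.1956787109375, -183.38986206054688), (45.49491882324219, 93.85539245605469), 45.66459655761719)
((530.6366577148438, -179.17108154296875), (60.77178955078125, 78.98707580566406), 44.26817321777344)
```

```bash
cat >> h.py <<'E'
def fr(o,th):
    c,s=np.cos(th),np.sin(th); return np.array([o[0],o[1],.012]),np.array([[c,-s,0],[s,c,0],[0,0,1]])
CASE=fr((.558,-.206),2.405); LOCK=fr((.6067,.2684),.932)
def loc(F,p): return F[1].T@(np.asarray(p)-F[0])
def wld(F,p): return F[0]+F[1]@(np.asarray(p)/1000)
def toolR(yaw,tilt=0):
    # tool y along yaw (horizontal), z down; tilt turns about tool y
    from scipy.spatial.transform import Rotation as Ro
    y=np.array([np.cos(yaw),np.sin(yaw),0]);z=np.array([0,0,-1.]);x=np.cross(y,z)
    return np.c_[x,y,z]@Ro.from_rotvec([0,tilt,0]).as_matrix()
def delta(grasp,R=None,ref=None):
    """shift (cm, current tool axes) of the grasp point and turn (rad) to get there"""
    from rig import bot; from scipy.spatial.transform import Rotation as Ro
    o=bot.observe();R0=o["orientation"]; R=R0 if R is None else R
    g=o["eef_pos"]+R0@[0,0,bot.grip_depth]
    tcp=np.asarray(grasp)-R@[0,0,bot.grip_depth]
    print("t",round(o["time_s"],2),"grasp now",g.round(4),"| turn (current axes)",Ro.from_matrix(R0.T@R).as_rotvec().round(3),"| tcp shift cm in target axes",(R.T@(tcp-o["eef_pos"])*100).round(2),"in current",(R0.T@(tcp-o["eef_pos"])*100).round(2),"F",o["wrist_force"].round(1),"w",round(o["gripper_width"],4),"ff",round(o["finger_force"],2))
E
python3 - <<'E'
from h import *
t=load("top0")
T=lambda x,y:(195+x/4,90+y/4) if x<400 else (355+(x-400)/4,95+y/4)
for n,p,z in(("ear",(540,250),.12),("eartip",(520,272),.12),("shelf cornerL",(447,152),.102),("shelf cornerR",(602,308),.102),("far",(720,200),.102),("far2",(570,40),.102),("shoulder",(457,322),.042)):
    w=plane(t,T(*p),z);print(n,w.round(3),(loc(CASE,w)*1000).round(0))
print("cup",plane(t,(446,201),.156)); print("spoon",plane(t,(305,103),.03))
R=toolR(2.405-np.pi/2); print(R)
delta(wld(CASE,(50,0,130)),R)
delta(wld(CASE,(50,0,20)),R)
E
```

```text
ear [ 0.546 -0.21   0.12 ] [  7.  11. 108.]
eartip [ 0.531 -0.197  0.12 ] [ 26.  11. 108.]
shelf cornerL [ 0.614 -0.15   0.102] [ -3. -79.  90.]
shelf cornerR [ 0.51  -0.254  0.102] [ 4. 68. 90.]
far [ 0.584 -0.334  0.102] [-105.   77.   90.]
far2 [ 0.691 -0.232  0.102] [-117.  -70.   90.]
shoulder [ 0.505 -0.163  0.042] [68.  4. 30.]
cup [ 0.42996095 -0.34892629  0.156     ]
spoon [0.71102772 0.01930589 0.03      ]
[[-0.7407618   0.67176778  0.        ]
 [ 0.67176778  0.7407618   0.        ]
 [ 0.          0.         -1.        ]]
t 0.1 grasp now [ 0.2353 -0.5242  0.2566] | turn (current axes) [-1.000e-03 -2.000e-03 -1.983e+00] | tcp shift cm in target axes [ 2.48 45.25 11.46] in current [ 40.46 -20.39  11.51] F [ 0.3 -0.1  0.2] w 0.0887 ff 0.0
t 0.1 grasp now [ 0.2353 -0.5242  0.2566] | turn (current axes) [-1.000e-03 -2.000e-03 -1.983e+00] | tcp shift cm in target axes [ 2.48 45.25 22.46] in current [ 40.45 -20.37  22.51] F [ 0.3 -0.1  0.2] w 0.0887 ff 0.0
```

carry_out --moves '[0, 0, 0, 0, 0, -0.124, 0, 0, 0, 0, 0, -0.124, 0, 0, 0, 0, 0, -0.124, 0, 0, 0, 0, 0, -0.124, 0, 0, 0, 0, 0, -0.124]' --claw 0.9 --newtons 30

```text
time_s: 0.52
eef_pos: [0.2354, -0.5243, 0.3022]
orientation: [[0.499, 0.866, -0.0], [0.866, -0.499, 0.001], [0.001, -0.001, -1.0]]
wrist_force: [-0.3, -1.3, -0.5]
gripper_width: 0.0792
finger_force: 0.0
```

carry_out --moves '[0, 0, 0, 0, 0, -0.124, 0, 0, 0, 0, 0, -0.124, 0, 0, 0, 0, 0, -0.124, 0, 0, 0, 0, 0, -0.124, 0, 0, 0, 0, 0, -0.124]'

```text
time_s: 0.93
eef_pos: [0.2354, -0.5243, 0.3022]
orientation: [[-0.097, 0.995, -0.0], [0.995, 0.097, 0.001], [0.001, -0.0, -1.0]]
wrist_force: [-0.4, 0.3, 0.4]
gripper_width: 0.0793
finger_force: 0.0
```

carry_out --moves '[0, 0, 0, 0, 0, -0.124, 0, 0, 0, 0, 0, -0.124, 0, 0, 0, 0, 0, -0.124, 0, 0, 0, 0, 0, -0.124, 0, 0, 0, 0, 0, -0.124]'

```text
time_s: 1.35
eef_pos: [0.2354, -0.5244, 0.3022]
orientation: [[-0.657, 0.754, -0.0], [0.754, 0.657, 0.001], [0.001, 0.0, -1.0]]
wrist_force: [0.0, 0.2, -0.1]
gripper_width: 0.0795
finger_force: 0.0
```

carry_out --moves '[0, 0, 0, 0, 0, -0.124, 0, 4, 0, 0, 0, 0, 0, 4, 0, 0, 0, 0, 0, 4, 0, 0, 0, 0, 0, 4, 0, 0, 0, 0]'

```text
time_s: 1.77
eef_pos: [0.3434, -0.4045, 0.3022]
orientation: [[-0.74, 0.672, -0.0], [0.672, 0.74, 0.001], [0.001, 0.0, -1.0]]
wrist_force: [0.2, -0.9, 0.2]
gripper_width: 0.0794
finger_force: 0.0
```

carry_out --moves '[0, 4, 0, 0, -0.105, 0, 0, 4, 0, 0, -0.105, 0, 0, 4, 0, 0, -0.105, 0, 0, 4, 0, 0, -0.105, 0, 0, 4, 0, 0, -0.105, 0]'

```text
time_s: 2.18
eef_pos: [0.4778, -0.256, 0.3032]
orientation: [[-0.639, 0.671, 0.376], [0.579, 0.741, -0.339], [-0.506, 0.002, -0.862]]
wrist_force: [0.0, -0.4, -0.7]
gripper_width: 0.0792
finger_force: 0.0
```

```bash
python3 - <<'E'
from h import *
R=toolR(2.405-np.pi/2,-.524)
delta(wld(CASE,(75,0,80)),R);delta(wld(CASE,(50,0,25)),R)
E
```

```text
t 2.18 grasp now [ 0.4949 -0.2714  0.2642] | turn (current axes) [ 0.002  0.007 -0.   ] | tcp shift cm in target axes [14.83  9.09 11.3 ] in current [14.91  9.07 11.21] F [ 0.  -0.4 -0.7] w 0.0792 ff 0.0
t 2.18 grasp now [ 0.4949 -0.2714  0.2642] | turn (current axes) [ 0.002  0.007 -0.   ] | tcp shift cm in target axes [15.42  9.09 17.31] in current [15.54  9.05 17.22] F [ 0.  -0.4 -0.7] w 0.0792 ff 0.0
```

carry_out --moves '[2.98, 1.82, 0, 0, 0, 0, 2.98, 1.82, 0, 0, 0, 0, 2.98, 1.82, 0, 0, 0, 0, 2.98, 1.82, 0, 0, 0, 0, 2.98, 1.82, 0, 0, 0, 0]'

```text
time_s: 2.6
eef_pos: [0.4417, -0.1022, 0.2272]
orientation: [[-0.641, 0.671, 0.372], [0.581, 0.741, -0.336], [-0.501, 0.0, -0.865]]
wrist_force: [1.0, -0.5, -0.1]
gripper_width: 0.0795
finger_force: 0.0
```

carry_out --moves '[0, 0, 3.5, 0, 0, 0, 0, 0, 3.5, 0, 0, 0, 0, 0, 3, 0, 0, 0, 0, 0, 1.2, 0, 0, 0, 0, 0, 0, 0, 0, 0]'

```text
time_s: 3.02
eef_pos: [0.483, -0.1413, 0.1279]
orientation: [[-0.644, 0.672, 0.367], [0.582, 0.741, -0.334], [-0.496, -0.002, -0.868]]
wrist_force: [-0.4, 0.4, -1.0]
gripper_width: 0.0795
finger_force: 0.0
```

```bash
python3 - <<'E'
from h import *
R=toolR(2.405-np.pi/2,-.524)
delta(wld(CASE,(50,0,25)),R)
s=snap("scene","s1");t=snap("top","t1")
a=cv2.resize(s["image"][170:290,190:320,::-1],None,fx=4.5,fy=4.5,interpolation=cv2.INTER_CUBIC);cv2.imwrite("pics/z1.png",a);print(a.shape)
E
```

```text
t 3.02 grasp now [ 0.4996 -0.1564  0.0885] | turn (current axes) [-0.001 -0.005  0.001] | tcp shift cm in target axes [0.3  0.25 5.79] in current [0.27 0.25 5.79] F [-0.4  0.4 -1. ] w 0.0795 ff 0.0
(540, 585, 3)
```

View pics/z1.png

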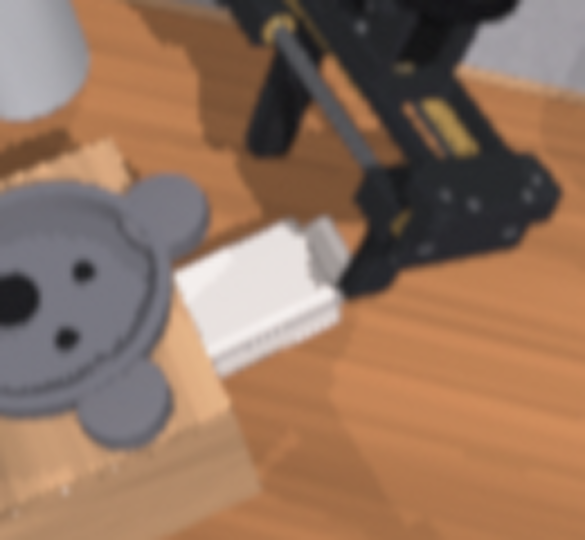

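The fingers flank the nose line, with the case at crop (265,285) and the fingers at (275,110) and (370,270). I'll go down and close.

carry_out --moves '[0.1, 0.1, 1.5, 0, 0, 0, 0.1, 0.1, 1.5, 0, 0, 0, 0.1, 0.05, 1.4, 0, 0, 0, 0, 0, 1.3, 0, 0, 0, 0, 0, 0, 0, 0, 0]'

```text
time_s: 3.53
eef_pos: [0.5057, -0.1573, 0.0807]
orientation: [[-0.641, 0.671, 0.373], [0.58, 0.741, -0.337], [-0.502, 0.0, -0.865]]
wrist_force: [-0.2, 0.1, 0.3]
gripper_width: 0.0793
finger_force: 0.2
```

carry_out --moves '[0, 0, 0, 0, 0, 0, 0, 0, 0, 0, 0, 0, 0, 0, 0, 0, 0, 0, 0, 0, 0, 0, 0, 0, 0, 0, 0, 0, 0, 0]' --claw 0.3 --newtons 20

```text
time_s: 3.95
eef_pos: [0.5052, -0.157, 0.081]
orientation: [[-0.641, 0.671, 0.372], [0.581, 0.741, -0.337], [-0.502, 0.0, -0.865]]
wrist_force: [-0.4, -1.1, 4.2]
gripper_width: 0.0485
finger_force: 17.6
```

```bash
python3 - <<'E'
from h import *
R=toolR(2.405-np.pi/2,-.524)
delta(wld(CASE,(165,0,27)),R)
E
```

```text
t 3.95 grasp now [ 0.5221 -0.1722  0.0418] | turn (current axes) [0.001 0.002 0.001] | tcp shift cm in target axes [10.15 -0.08 -5.54] in current [10.14 -0.07 -5.56] F [-0.4 -1.1  4.2] w 0.0485 ff 17.6
```

carry_out --moves '[-0.15, 0, -0.26, 0, 0, 0, 1, 0, -0.58, 0, 0, 0, 1.73, 0, -1, 0, 0, 0, 1.73, 0, -1, 0, 0, 0, 1.73, 0, -1, 0, 0, 0]'

```text
time_s: 4.37
eef_pos: [0.4511, -0.1085, 0.0831]
orientation: [[-0.641, 0.672, 0.371], [0.581, 0.741, -0.336], [-0.501, -0.0, -0.866]]
wrist_force: [0.3, -0.2, -1.7]
gripper_width: 0.0481
finger_force: 19.8
```

carry_out --moves '[1.73, 0, -1, 0, 0, 0, 1.73, 0, -1, 0, 0, 0, 0.75, 0, -0.42, 0, 0, 0, 0.15, 0, 0.26, 0, 0, 0, 0, 0, 0, 0, 0, 0]'

```text
time_s: 4.78
eef_pos: [0.4161, -0.0761, 0.0805]
orientation: [[-0.642, 0.671, 0.372], [0.58, 0.742, -0.337], [-0.502, -0.0, -0.865]]
wrist_force: [-1.3, 0.7, 0.4]
gripper_width: 0.0478
finger_force: 20.5
```

```bash
python3 - <<'E'
from h import *
R=toolR(2.405-np.pi/2,-.524)
delta(wld(CASE,(165,0,27)),R)
s=snap("scene","s2");t=snap("top","t2")
a=cv2.resize(s["image"][130:290,200:360,::-1],None,fx=3.7,fy=3.7,interpolation=cv2.INTER_CUBIC);cv2.imwrite("pics/z2.png",a)
E
```

```text
t 4.78 grasp now [ 0.433  -0.0914  0.0413] | turn (current axes) [0.001 0.002 0.001] | tcp shift cm in target axes [-0.29 -0.09  0.43] in current [-0.29 -0.09  0.43] F [-1.3  0.7  0.4] w 0.0478 ff 20.47
```

View pics/z2.png

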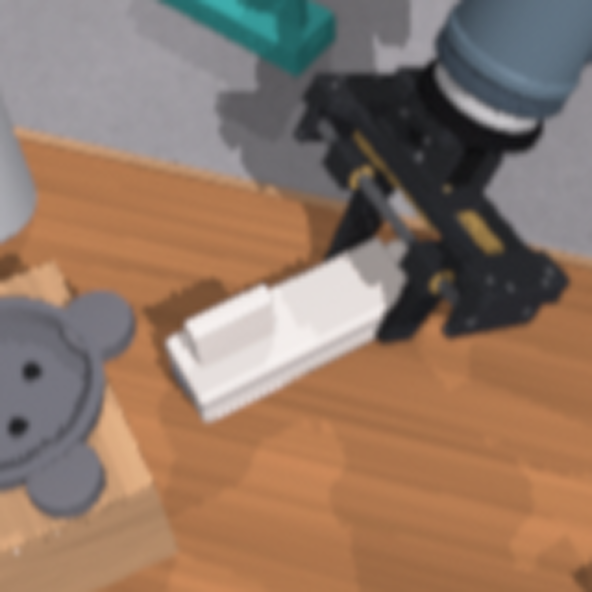

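carry_out --moves '[0, 0, 0, 0, 0, 0, 0, 0, 0, 0, 0, 0, 0, 0, 0, 0, 0, 0, 0, 0, -2, 0, 0, 0, 0, 0, -4, 0, 0, 0]' --claw 0.9

```text
time_s: 5.3
eef_pos: [0.3926, -0.0566, 0.1287]
orientation: [[-0.645, 0.672, 0.364], [0.583, 0.74, -0.334], [-0.494, -0.003, -0.869]]
wrist_force: [-0.1, -0.6, 1.3]
gripper_width: 0.0784
finger_force: 0.0
```

carry_out --moves '[0, 0, -4, 0, 0.1, 0, 0, 0, -4, 0, 0.106, 0, 0, 0, -2, 0, 0.106, 0, 0, 0, 0, 0, 0.106, 0, 0, 0, 0, 0, 0.106, 0]'

```text
time_s: 5.72
eef_pos: [0.3686, -0.0353, 0.2078]
orientation: [[-0.734, 0.678, 0.034], [0.677, 0.735, -0.04], [-0.052, -0.007, -0.999]]
wrist_force: [-0.3, -0.5, -0.1]
gripper_width: 0.0795
finger_force: 0.0
```

```bash
python3 - <<'E'
from h import *
s=snap("scene","s3");t=snap("top","t3")
for f,n in((s,"s"),(t,"t")):
    h=cv2.cvtColor(f["image"],cv2.COLOR_RGB2HSV);m=((h[...,2]>150)&(h[...,1]<50)).astype(np.uint8)
    # region near the case only
    q=np.array([proj(f,wld(CASE,(x,y,20))) for x in(20,215) for y in(-50,50)])
    m2=np.zeros_like(m);a=q.min(0).astype(int);b=q.max(0).astype(int);m2[a[1]:b[1],a[0]:b[0]]=m[a[1]:b[1],a[0]:b[0]]
    c=max(cv2.findContours(m2,0,2)[0],key=cv2.contourArea);print(n,a,b,cv2.contourArea(c),cv2.approxPolyDP(c,2,True)[:,0].tolist())
A=cv2.resize(s["image"][130:290,200:360,::-1],(400,400),interpolation=cv2.INTER_CUBIC)
B=cv2.resize(t["image"][120:220,300:400,::-1],(400,400),interpolation=cv2.INTER_CUBIC);cv2.imwrite("pics/z3.png",np.hstack([A,B]))
E
```

```text
s [232 184] [331 257] 1675.0 [[316, 204], [309, 195], [299, 195], [251, 216], [245, 224], [254, 242], [257, 243], [310, 216]]
t [319 150] [392 225] 926.0 [[378, 170], [368, 164], [334, 199], [332, 206], [340, 211], [346, 211], [381, 175]]
```

View pics/z3.png

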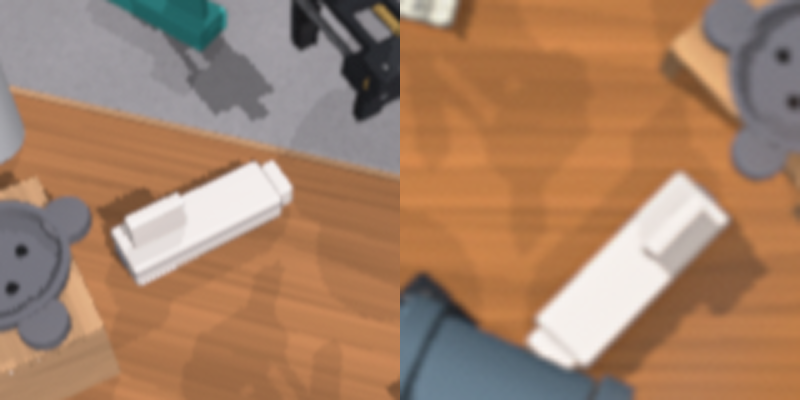

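```bash
cat >> h.py <<'E'
def fit(A,B):
    A=np.array(A)/1000.;B=np.array(B);ca,cb=A.mean(0),B.mean(0)
    H=(A-ca).T@(B-cb);th=np.arctan2(H[0,1]-H[1,0],H[0,0]+H[1,1])
    R=np.array([[np.cos(th),-np.sin(th)],[np.sin(th),np.cos(th)]]);o=cb-R@ca
    return o.round(4),th.round(4),(np.abs(A@R.T+o-B).max()*1000).round(1)
E
python3 - <<'E'
from h import *
s=load("s3");t=load("t3")
A=[(-80,-24),(-80,24),(65,-24),(65,24)]
tp=[(370,163.25),(382,175),(334.25,200.5),(346.25,212)]
sp=[(256,238.8),(246,222),(312,212),(303.2,196)]
a=[plane(t,p,.042)[:2] for p in tp];b=[plane(s,p,.042)[:2] for p in sp]
print(fit(A,a),fit(A,b),fit(A,(np.array(a)+b)/2))
print([two(t,p,s,q)[0][2].round(3) for p,q in zip(tp,sp)])
E
```

```text
(array([ 0.4653, -0.1273]), np.float64(2.3849), np.float64(0.9)) (array([ 0.4684, -0.1258]), np.float64(2.3541), np.float64(3.5)) (array([ 0.4669, -0.1265]), np.float64(2.3697), np.float64(2.2))
[np.float64(0.041), np.float64(0.043), np.float64(0.03), np.float64(0.036)]
```

```bash
cat >> h.py <<'E'
C2=fr((.468,-.1235),2.405)
E
python3 - <<'E'
from h import *
R=toolR(2.405-np.pi/2)
delta(wld(C2,(-40,0,110)),R)
E
```

```text
t 5.82 grasp now [ 0.3704 -0.0387  0.1609] | turn (current axes) [-0.01   0.052 -0.012] | tcp shift cm in target axes [-17.16   0.23   3.88] in current [-16.93   0.47   4.77] F [-0.1  0.  -0.3] w 0.0794 ff 0.0
```

carry_out --moves '[0, 0, 0, -0.01, 0.052, -0.012, -3.5, 0, 0, 0, 0, 0, -3.5, 0, 0, 0, 0, 0, -3.5, 0.1, 0, 0, 0, 0, -3.5, 0.1, 0.5, 0, 0, 0]' --claw 0.7

```text
time_s: 6.23
eef_pos: [0.4736, -0.1287, 0.1998]
orientation: [[-0.742, 0.67, 0.001], [0.67, 0.742, -0.003], [-0.003, -0.001, -1.0]]
wrist_force: [0.4, 0.9, 0.6]
gripper_width: 0.0614
finger_force: 0.0
```

carry_out --moves '[-3.1, 0, 0.5, 0, 0, 0, 0, 0, 1.5, 0, 0, 0, 0, 0, 1, 0, 0, 0, 0, 0, 0, 0, 0, 0, 0, 0, 0, 0, 0, 0]'

```text
time_s: 6.65
eef_pos: [0.4941, -0.1472, 0.1687]
orientation: [[-0.743, 0.67, -0.004], [0.67, 0.743, 0.001], [0.003, -0.002, -1.0]]
wrist_force: [-0.2, -0.1, -0.3]
gripper_width: 0.0621
finger_force: 0.0
```

```bash
python3 - <<'E'
from h import *
R=toolR(2.405-np.pi/2)
delta(wld(C2,(-40,0,54)),R)
s=snap("scene","s4")
a=cv2.resize(s["image"][130:290,200:360,::-1],None,fx=3.7,fy=3.7,interpolation=cv2.INTER_CUBIC);cv2.imwrite("pics/z4.png",a)
E
```

```text
t 6.65 grasp now [ 0.4939 -0.1472  0.1234] | turn (current axes) [-0.002 -0.003  0.003] | tcp shift cm in target axes [-0.48  0.    5.74] in current [-0.5   0.01  5.74] F [-0.2 -0.1 -0.3] w 0.0621 ff 0.0
```

View pics/z4.png

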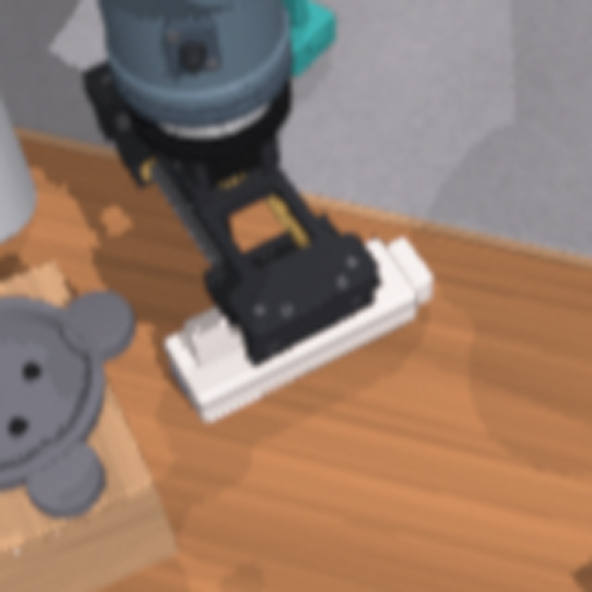

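The gripper sits above the handle (crop 205,335 at its tail end), clear of the ears. Down, then close.

carry_out --moves '[-0.5, 0, 1, 0, 0, 0, 0, 0, 2, 0, 0, 0, 0, 0, 1.7, 0, 0, 0, 0, 0, 1, 0, 0, 0, 0, 0, 0, 0, 0, 0]'

```text
time_s: 7.12
eef_pos: [0.498, -0.1508, 0.1117]
orientation: [[-0.743, 0.67, -0.003], [0.67, 0.743, 0.001], [0.003, -0.001, -1.0]]
wrist_force: [-0.8, 0.6, -0.3]
gripper_width: 0.0617
finger_force: 0.0
```

carry_out --moves '[0, 0, 0, 0, 0, 0, 0, 0, 0, 0, 0, 0, 0, 0, 0, 0, 0, 0, 0, 0, 0, 0, 0, 0, 0, 0, 0, 0, 0, 0]' --claw 0 --newtons 35

```text
time_s: 7.53
eef_pos: [0.5002, -0.1524, 0.1144]
orientation: [[-0.742, 0.67, 0.002], [0.67, 0.742, -0.001], [-0.002, 0.0, -1.0]]
wrist_force: [0.1, 0.1, 6.3]
gripper_width: 0.0302
finger_force: 3.2
```

```bash
python3 - <<'E'
from h import *
R=toolR(2.405-np.pi/2)
delta(wld(C2,(-40,0,54)),R)
E
```

```text
t 7.53 grasp now [ 0.5003 -0.1524  0.0691] | turn (current axes) [0.    0.002 0.002] | tcp shift cm in target axes [ 0.33 -0.02  0.31] in current [ 0.33 -0.02  0.31] F [0.1 0.1 6.3] w 0.0302 ff 3.15
```

carry_out --moves '[0, 0, 0, 0, 0, 0, 0, 0, 0, 0, 0, 0, 0, 0, 0, 0, 0, 0, 0, 0, 0, 0, 0, 0, 0, 0, 0, 0, 0, 0]'

```text
time_s: 7.95
eef_pos: [0.5003, -0.1526, 0.1144]
orientation: [[-0.742, 0.67, 0.002], [0.67, 0.742, -0.002], [-0.002, -0.0, -1.0]]
wrist_force: [-1.2, -1.7, 5.8]
gripper_width: 0.0117
finger_force: 36.4
```

```bash
python3 - <<'E'
from h import *
R=toolR(2.405-np.pi/2)
delta(wld(C2,(-40,0,54)),R)
s=snap("scene","s5")
a=cv2.resize(s["image"][130:290,200:360,::-1],None,fx=3.7,fy=3.7,interpolation=cv2.INTER_CUBIC);cv2.imwrite("pics/z5.png",a)
E
```

```text
t 7.95 grasp now [ 0.5003 -0.1526  0.0691] | turn (current axes) [-0.     0.002  0.002] | tcp shift cm in target axes [ 0.34 -0.01  0.31] in current [ 0.34 -0.01  0.31] F [-1.2 -1.7  5.8] w 0.0117 ff 36.39
```

carry_out --moves '[0, 0, -2, 0, 0, 0, 0, 0, -3, 0, 0, 0, 0, 0, -3, 0, 0, 0, 0, 0, -3, 0, 0, 0, 0, 0, 0, 0, 0, 0]'

```text
time_s: 8.42
eef_pos: [0.5021, -0.1532, 0.2293]
orientation: [[-0.742, 0.67, 0.008], [0.67, 0.742, -0.005], [-0.009, 0.002, -1.0]]
wrist_force: [0.6, 0.4, -0.7]
gripper_width: 0.0113
finger_force: 36.5
```

```bash
cat >> h.py <<'E'
RL=toolR(.932-np.pi/2)
E
python3 - <<'E'
from h import *
delta(wld(LOCK,(-155,-40,60+70)),RL)
E
```

```text
t 8.42 grasp now [ 0.5025 -0.1534  0.184 ] | turn (current axes) [0.008 0.006 1.475] | tcp shift cm in target axes [ 24.58 -12.74   4.2 ] in current [15.07 23.25  4.1 ] F [ 0.6  0.4 -0.7] w 0.0113 ff 36.48
```

carry_out --moves '[0, 0, 0, 0, 0, 0.123, 0, 0, 0, 0, 0, 0.123, 0, 0, 0, 0, 0, 0.123, 0, 0, 0, 0, 0, 0.123, 0, 0, 0, 0, 0, 0.123]'

```text
time_s: 8.83
eef_pos: [0.4989, -0.1516, 0.2221]
orientation: [[-0.214, 0.977, -0.002], [0.977, 0.214, 0.001], [0.001, -0.002, -1.0]]
wrist_force: [0.6, -0.5, -1.7]
gripper_width: 0.0111
finger_force: 36.5
```

carry_out --moves '[0, 0, 0, 0, 0, 0.123, 0, 0, 0, 0, 0, 0.123, 0, 0, 0, 0, 0, 0.123, 0, 0, 0, 0, 0, 0.123, 0, 0, 0, 0, 0, 0.123]'

```text
time_s: 9.25
eef_pos: [0.4989, -0.1516, 0.222]
orientation: [[0.389, 0.921, -0.002], [0.921, -0.389, 0.001], [-0.0, -0.002, -1.0]]
wrist_force: [0.2, 0.1, -2.3]
gripper_width: 0.0117
finger_force: 36.5
```

carry_out --moves '[0, 0, 0, 0, 0, 0.123, 0, 0, 0, 0, 0, 0.123, 2, -1, 0, 0, 0, 0, 3.3, -1.7, 0, 0, 0, 0, 3.3, -1.7, 0, 0, 0, 0]'

```text
time_s: 9.67
eef_pos: [0.515, -0.0562, 0.2221]
orientation: [[0.599, 0.801, -0.002], [0.801, -0.599, 0.0], [-0.001, -0.002, -1.0]]
wrist_force: [1.6, -0.6, -1.6]
gripper_width: 0.0116
finger_force: 36.4
```

carry_out --moves '[3.3, -1.7, 0, 0, 0, 0, 3.3, -1.7, 0, 0, 0, 0, 3.3, -1.7, 0, 0, 0, 0, 3.3, -1.7, 0, 0, 0, 0, 2.5, -1.3, 0, 0, 0, 0]'

```text
time_s: 10.08
eef_pos: [0.5435, 0.1205, 0.222]
orientation: [[0.596, 0.803, -0.002], [0.803, -0.596, 0.001], [-0.001, -0.002, -1.0]]
wrist_force: [-0.2, -0.8, -1.5]
gripper_width: 0.0117
finger_force: 36.3
```

carry_out --moves '[0, 0, 2, 0, 0, 0, 0, 0, 2, 0, 0, 0, 0, 0, 0, 0, 0, 0, 0, 0, 0, 0, 0, 0, 0, 0, 0, 0, 0, 0]'

```text
time_s: 10.5
eef_pos: [0.5442, 0.1175, 0.1833]
orientation: [[0.597, 0.802, -0.001], [0.802, -0.597, 0.0], [-0.001, -0.001, -1.0]]
wrist_force: [-0.9, 0.1, -2.1]
gripper_width: 0.0121
finger_force: 36.4
```

```bash
python3 - <<'E'
from h import *
delta(wld(LOCK,(-155,-40,60+45)),RL)
s=snap("scene","s6");t=snap("top","t6")
A=cv2.resize(s["image"][205:385,355:505,::-1],(500,600),interpolation=cv2.INTER_CUBIC)
B=cv2.resize(t["image"][80:220,200:270,::-1],(300,600),interpolation=cv2.INTER_CUBIC);cv2.imwrite("pics/z6.png",np.hstack([A,B]))
E
```

```text
t 10.5 grasp now [0.5442 0.1175 0.138 ] | turn (current axes) [-0.001  0.001 -0.001] | tcp shift cm in target axes [0.34 0.02 2.1 ] in current [0.34 0.02 2.1 ] F [-0.9  0.1 -2.1] w 0.0121 ff 36.41
```

View pics/z6.png

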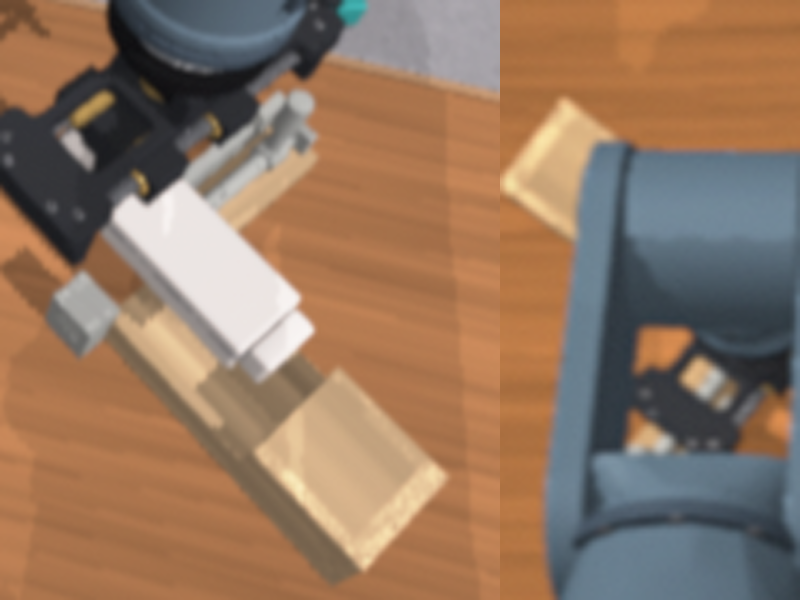

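```bash
python3 - <<'E'
from h import *
s=load("s6")
S=lambda x,y:(355+x*.3,205+y*.3)
for z in(.107,.111,.115):
  w=[plane(s,S(*p),z) for p in((300,297),(237,363))]
  m=(w[0]+w[1])/2;print(z,np.linalg.norm(w[0]-w[1]).round(4),"shoulder mid in LOCK mm",(loc(LOCK,m)*1000).round(1),"yaw",(np.arctan2(*(w[0]-w[1])[1::-1])-np.pi/2).round(3))
print("expected from tool", (loc(LOCK,(0.5442,.1175,0))*1000).round(1)+[108.4,0,0])
for p,m in(((300,297),0),((237,363),0)): print(S(*p))
# predicted pixel of shoulder edges from tool pose, and roof front corners, crop coords
for P in((-158.4+108.4,-16,99),(-158.4+108.4,-64,99),(-18,-75,50),(-18,-5,50),(54,-75,50),(54,-5,50)):
    q=proj(s,wld(LOCK,P));print(P,((q-[355,205])/.3).round(1))
E
```

```text
0.107 0.0525 shoulder mid in LOCK mm [-54.  -39.4  95. ] yaw 0.99
0.111 0.0522 shoulder mid in LOCK mm [-53.8 -41.3  99. ] yaw 0.99
0.115 0.0518 shoulder mid in LOCK mm [-53.6 -43.2 103. ] yaw 0.99
expected from tool [-50.  -39.8 -12. ]
(445.0, 294.1)
(426.1, 313.9)
(-50.0, -16, 99) [306.9 305.6]
(-50.0, -64, 99) [244.8 362.4]
(-18, -75, 50) [252.1 452.2]
(-18, -5, 50) [338.2 369.6]
(54, -75, 50) [361.3 571. ]
(54, -5, 50) [447.4 479.5]
```

carry_out --moves '[0, 0, 1.5, 0, 0, 0, 0, 0, 1.5, 0, 0, 0, 0, 0, 0.8, 0, 0, 0, 0, 0, 0.3, 0, 0, 0, 0, 0, 0.3, 0, 0, 0]'

```text
time_s: 11.02
eef_pos: [0.5445, 0.1175, 0.1394]
orientation: [[0.597, 0.802, -0.0], [0.802, -0.597, 0.0], [-0.0, -0.0, -1.0]]
wrist_force: [0.9, -0.6, -2.0]
gripper_width: 0.0116
finger_force: 36.3
```

carry_out --moves '[0, 0, 0.2, 0, 0, 0, 0, 0, 0.2, 0, 0, 0, 0, 0, 0.2, 0, 0, 0, 0, 0, 0, 0, 0, 0, 0, 0, 0, 0, 0, 0]'

```text
time_s: 11.43
eef_pos: [0.5442, 0.1177, 0.1332]
orientation: [[0.597, 0.802, -0.0], [0.802, -0.597, -0.0], [-0.0, -0.0, -1.0]]
wrist_force: [-0.4, -0.8, -0.9]
gripper_width: 0.0117
finger_force: 36.3
```

```bash
python3 - <<'E'
from h import *
delta(wld(LOCK,(-81.4,-40,60)),RL)
s=snap("scene","s7")
cv2.imwrite("pics/z7.png",cv2.resize(s["image"][205:385,355:505,::-1],(500,600),interpolation=cv2.INTER_CUBIC))
E
```

```text
t 11.43 grasp now [0.5442 0.1177 0.0879] | turn (current axes) [-0.     0.    -0.001] | tcp shift cm in target axes [7.68 0.03 1.59] in current [7.68 0.03 1.59] F [-0.4 -0.8 -0.9] w 0.0117 ff 36.35
```

View pics/z7.png

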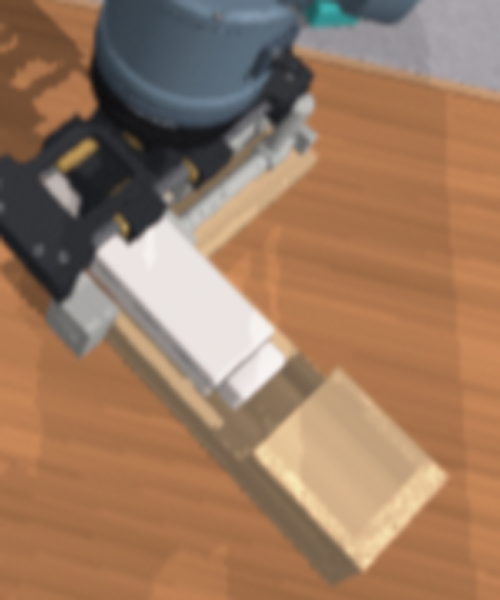

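carry_out --moves '[0, 0, 0.3, 0, 0, 0, 0, 0, 0.3, 0, 0, 0, 0, 0, 0.2, 0, 0, 0, 0, 0, 0.2, 0, 0, 0, 0, 0, 0, 0, 0, 0]'

```text
time_s: 11.9
eef_pos: [0.5441, 0.1176, 0.1226]
orientation: [[0.597, 0.802, -0.001], [0.802, -0.597, -0.0], [-0.001, -0.001, -1.0]]
wrist_force: [1.1, -1.0, -3.1]
gripper_width: 0.0118
finger_force: 36.1
```

carry_out --moves '[0, 0, 0.1, 0, 0, 0, 0, 0, 0.1, 0, 0, 0, 0, 0, 0, 0, 0, 0, 0, 0, 0, 0, 0, 0, 0, 0, 0, 0, 0, 0]'

```text
time_s: 12.32
eef_pos: [0.5441, 0.1177, 0.121]
orientation: [[0.597, 0.802, -0.001], [0.802, -0.597, -0.0], [-0.0, -0.0, -1.0]]
wrist_force: [1.2, -1.0, -2.2]
gripper_width: 0.0117
finger_force: 36.2
```

carry_out --moves '[1, 0, 0, 0, 0, 0, 1, 0, 0, 0, 0, 0, 1, 0, 0, 0, 0, 0, 1, 0, 0, 0, 0, 0, 0.5, 0, 0, 0, 0, 0]'

```text
time_s: 12.73
eef_pos: [0.5721, 0.1552, 0.1211]
orientation: [[0.596, 0.803, 0.0], [0.803, -0.596, 0.0], [0.0, 0.0, -1.0]]
wrist_force: [1.1, -3.1, -1.7]
gripper_width: 0.0119
finger_force: 36.6
```

carry_out --moves '[0.7, 0, 0, 0, 0, 0, 0.7, 0, 0, 0, 0, 0, 0.5, 0, 0, 0, 0, 0, 0.3, 0, 0, 0, 0, 0, 0.3, 0, 0, 0, 0, 0]'

```text
time_s: 13.15
eef_pos: [0.586, 0.174, 0.1209]
orientation: [[0.597, 0.803, -0.001], [0.803, -0.597, -0.0], [-0.001, -0.0, -1.0]]
wrist_force: [2.0, -3.4, -1.0]
gripper_width: 0.0116
finger_force: 36.8
```

```bash
python3 - <<'E'
from h import *
delta(wld(LOCK,(-81.4,-40,60)),RL)
E
```

```text
t 13.15 grasp now [0.586  0.174  0.0756] | turn (current axes) [-0.     0.001 -0.   ] | tcp shift cm in target axes [0.67 0.03 0.36] in current [0.67 0.03 0.36] F [ 2.  -3.4 -1. ] w 0.0116 ff 36.82
```

carry_out --moves '[0.3, 0.05, 0, 0, 0, 0, 0.3, 0.05, 0, 0, 0, 0, 0.2, 0, 0, 0, 0, 0, 0.2, 0, 0, 0, 0, 0, 0, 0, 0, 0, 0, 0]'

```text
time_s: 13.57
eef_pos: [0.5922, 0.1817, 0.1207]
orientation: [[0.597, 0.802, -0.002], [0.802, -0.597, 0.0], [-0.001, -0.002, -1.0]]
wrist_force: [0.1, 0.7, -2.5]
gripper_width: 0.0116
finger_force: 36.6
```

```bash
python3 - <<'E'
from h import *
delta(wld(LOCK,(-81.4,-40,60)),RL)
from rig import bot
print((LOCK[1].T@bot.observe()["wrist_force"]).round(1))
E
```

```text
t 13.57 grasp now [0.5921 0.1817 0.0754] | turn (current axes) [-0.002  0.001 -0.001] | tcp shift cm in target axes [-0.31 -0.01  0.34] in current [-0.31 -0.01  0.34] F [ 0.1  0.7 -2.5] w 0.0116 ff 36.59
[ 0.6  0.3 -2.5]
```

carry_out --moves '[0.1, 0, 0.05, 0, 0, 0, 0.1, 0, 0, 0, 0, 0, 0.1, 0, 0, 0, 0, 0, 0.1, 0, 0, 0, 0, 0, 0, 0, 0, 0, 0, 0]'

```text
time_s: 13.98
eef_pos: [0.5929, 0.182, 0.1205]
orientation: [[0.597, 0.803, -0.007], [0.803, -0.597, -0.005], [-0.008, -0.003, -1.0]]
wrist_force: [-12.3, -14.2, 10.3]
gripper_width: 0.0119
finger_force: 40.3
```

carry_out --moves '[0.1, 0, 0, 0, 0, 0, 0.1, 0, 0, 0, 0, 0, 0.1, 0, 0, 0, 0, 0, 0, 0, 0, 0, 0, 0, 0, 0, 0, 0, 0, 0]'

```text
time_s: 14.4
eef_pos: [0.5933, 0.1824, 0.1205]
orientation: [[0.597, 0.802, -0.012], [0.802, -0.597, -0.008], [-0.014, -0.004, -1.0]]
wrist_force: [-19.3, -22.5, 18.4]
gripper_width: 0.0116
finger_force: 42.8
```

```bash
python3 - <<'E'
from h import *
delta(wld(LOCK,(-81.4,-40,60)),RL)
from rig import bot
print((LOCK[1].T@bot.observe()["wrist_force"]).round(1))
E
```

```text
t 14.4 grasp now [0.5928 0.182  0.0752] | turn (current axes) [-0.004  0.014 -0.001] | tcp shift cm in target axes [-0.44 -0.06  0.32] in current [-0.43 -0.06  0.32] F [-19.3 -22.5  18.4] w 0.0116 ff 42.81
[-29.6   2.1  18.4]
```

carry_out --moves '[-0.25, 0, 0, 0, 0, 0, -0.25, 0, -0.05, 0, 0, 0, 0, 0, 0, 0, 0, 0, 0, 0, 0, 0, 0, 0, 0, 0, 0, 0, 0, 0]'

```text
time_s: 14.82
eef_pos: [0.5929, 0.1817, 0.1206]
orientation: [[0.597, 0.802, -0.003], [0.802, -0.597, -0.002], [-0.004, -0.001, -1.0]]
wrist_force: [-3.8, -7.8, 2.1]
gripper_width: 0.0116
finger_force: 38.6
```

carry_out --moves '[0, 0, 0, 0, 0, 0, 0, 0, 0, 0, 0, 0, 0, 0, 0, 0, 0, 0, 0, 0, 0, 0, 0, 0, 0, 0, 0, 0, 0, 0]' --claw 0.4

```text
time_s: 15.23
eef_pos: [0.594, 0.1833, 0.1211]
orientation: [[0.597, 0.803, -0.0], [0.803, -0.597, 0.0], [0.0, -0.0, -1.0]]
wrist_force: [-0.6, -0.4, 0.3]
gripper_width: 0.0353
finger_force: 0.0
```

carry_out --moves '[0, 0, -1, 0, 0, 0, 0, 0, -3, 0, 0, 0, 0, 0, -3, 0, 0, 0, 0, 0, -1, 0, 0, 0, 0, 0, 0, 0, 0, 0]'

```text
time_s: 15.65
eef_pos: [0.596, 0.1833, 0.2053]
orientation: [[0.597, 0.802, 0.007], [0.802, -0.597, 0.001], [0.005, 0.005, -1.0]]
wrist_force: [0.5, -0.2, -0.5]
gripper_width: 0.0351
finger_force: 0.0
```

```bash
python3 - <<'E'
from h import *
t=load("top0");s=load("scene0")
for b in(0,.01):
  for z in(62,92):
    P=wld(LOCK,(-130,88-1000*b,z));q=proj(t,P);r=proj(s,P)
    print(b,z,"zt",((q-[195,90])*4).round(0),"zs",((r-[365,225])*3.077).round(0))
P=wld(LOCK,(-18,-40,50));
s=snap("scene","s8")
# white case in the bay: tail edge / handle in scene
h=cv2.cvtColor(s["image"],cv2.COLOR_RGB2HSV);m=((h[...,2]>190)&(h[...,1]<35)).astype(np.uint8)
m2=np.zeros_like(m);m2[225:345,375:470]=m[225:345,375:470]
c=max(cv2.findContours(m2,0,2)[0],key=cv2.contourArea);print(cv2.approxPolyDP(c,2,True)[:,0].tolist())
for n,P in(("tail-",(-118,-64,36)),("tail+",(-118,-16,36)),("roofedge-",(-18,-64,50)),("h",(-83,-40,72))): print(n,proj(s,wld(LOCK,P)).round(1))
delta(wld(LOCK,(-130,88,77+60)),RL)
E
```

```text
0 62 zt [143. 399.] zs [245.  51.]
0 92 zt [136. 395.] zs [259.  29.]
0.01 62 zt [152. 387.] zs [234.  59.]
0.01 92 zt [145. 383.] zs [248.  37.]
[[437, 308], [421, 325], [432, 334], [446, 323]]
tail- [393.  295.8]
tail+ [410.4 281.1]
roofedge- [434.8 336.6]
h [419.7 295.8]
t 15.7 grasp now [0.5949 0.1831 0.1575] | turn (current axes) [ 0.002 -0.002 -0.001] | tcp shift cm in target axes [ -5.44 -12.92   0.85] in current [ -5.45 -12.92   0.81] F [-0.5  0.   0. ] w 0.0351 ff 0.0
```

carry_out --moves '[-1.1, -2.4, 0, 0, 0, 0, -1.1, -2.5, 0, 0, 0, 0, -1.1, -2.5, 0, 0, 0, 0, -1.1, -2.5, 0, 0, 0, 0, -1.1, -2.3, 0, 0, 0, 0]' --claw 0.75

```text
time_s: 16.12
eef_pos: [0.4604, 0.2116, 0.1987]
orientation: [[0.597, 0.802, -0.005], [0.802, -0.597, -0.001], [-0.003, -0.003, -1.0]]
wrist_force: [-0.3, 0.7, -0.2]
gripper_width: 0.0655
finger_force: 0.0
```

carry_out --moves '[0, 0, 0, 0, 0, 0, 0, 0, 0, 0, 0, 0, 0, 0, 0, 0, 0, 0, 0, 0, 0, 0, 0, 0, 0, 0, 0, 0, 0, 0]'

```text
time_s: 16.53
eef_pos: [0.464, 0.2113, 0.2008]
orientation: [[0.597, 0.802, -0.001], [0.802, -0.597, -0.0], [-0.001, -0.001, -1.0]]
wrist_force: [0.3, -0.2, 0.4]
gripper_width: 0.0661
finger_force: 0.0
```

```bash
python3 - <<'E'
from h import *
delta(wld(LOCK,(-130,81,79)),RL)
s=snap("scene","s9");print(s["image"][225:260,395:460].mean())
# case position: tail corners & handle by white mask, scene
h=cv2.cvtColor(s["image"],cv2.COLOR_RGB2HSV);m=((h[...,2]>150)&(h[...,1]<45)).astype(np.uint8)
m2=np.zeros_like(m);m2[225:345,375:470]=m[225:345,375:470]
for c in cv2.findContours(m2,0,2)[0]:
    if cv2.contourArea(c)>30: print(cv2.contourArea(c),cv2.approxPolyDP(c,1.5,True)[:,0].tolist())
for n,P in(("tail-",(-118,-64,36)),("tail+",(-118,-16,36)),("roof-",(-18,-64,45)),("roof+",(-18,-16,45)),("htail",(-108,-40,72)),("hfront",(-58,-40,72))): print(n,proj(s,wld(LOCK,P)).round(1))
E
```

```text
t 16.53 grasp now [0.4639 0.2113 0.1555] | turn (current axes) [-0.001  0.001 -0.002] | tcp shift cm in target axes [ 0.09 -0.05  6.45] in current [ 0.1  -0.04  6.45] F [ 0.3 -0.2  0.4] w 0.0661 ff 0.0
99.84307692307692
171.5 [[379, 287], [375, 290], [375, 298], [383, 307], [390, 297]]
1343.5 [[409, 281], [393, 296], [400, 306], [432, 337], [448, 321]]
204.5 [[441, 248], [431, 252], [410, 270], [405, 267], [406, 264], [401, 263], [400, 265], [412, 278], [412, 274], [435, 253], [439, 253]]
106.0 [[430, 243], [426, 242], [409, 257], [413, 259], [426, 249]]
tail- [393.  295.8]
tail+ [410.4 281.1]
roof- [434.  337.3]
roof+ [451.7 320.4]
htail [409.7 285.3]
hfront [430.1 306.5]
```

The case tail is at pixels (393,296) and (409,281), against (393,296) and (410,281) predicted for home, so it is in. Next I'll take the knob.

carry_out --moves '[0.1, 0, 2, 0, 0, 0, 0, 0, 2, 0, 0, 0, 0, 0, 1.4, 0, 0, 0, 0, 0, 1, 0, 0, 0, 0, 0, 0, 0, 0, 0]'

```text
time_s: 17.0
eef_pos: [0.4627, 0.2119, 0.1348]
orientation: [[0.597, 0.802, -0.005], [0.802, -0.597, -0.001], [-0.003, -0.003, -1.0]]
wrist_force: [-0.4, -0.2, -0.1]
gripper_width: 0.0658
finger_force: 0.0
```

carry_out --moves '[0, 0, 0, 0, 0, 0, 0, 0, 0, 0, 0, 0, 0, 0, 0, 0, 0, 0, 0, 0, 0, 0, 0, 0, 0, 0, 0, 0, 0, 0]' --claw 0 --newtons 15

```text
time_s: 17.42
eef_pos: [0.4641, 0.2125, 0.1378]
orientation: [[0.597, 0.802, 0.001], [0.802, -0.597, 0.0], [0.001, 0.0, -1.0]]
wrist_force: [0.2, -0.5, -0.2]
gripper_width: 0.035
finger_force: 0.0
```

carry_out --moves '[0, 0, 0, 0, 0, 0, 0, 0, 0, 0, 0, 0, 0, 0, 0, 0, 0, 0, 0, 0, 0, 0, 0, 0, 0, 0, 0, 0, 0, 0]'

```text
time_s: 17.83
eef_pos: [0.4641, 0.2123, 0.1374]
orientation: [[0.597, 0.802, 0.0], [0.802, -0.597, -0.0], [0.0, 0.0, -1.0]]
wrist_force: [1.4, -2.2, 1.8]
gripper_width: 0.0148
finger_force: 15.0
```

```bash
python3 - <<'E'
from h import *
delta(wld(LOCK,(-130,6,77)),RL)
from rig import bot
o=bot.observe();g=o["eef_pos"]+o["orientation"]@[0,0,.045];print((loc(LOCK,g)*1000).round(1),(LOCK[1].T@o["wrist_force"]).round(1))
E
```

```text
t 17.83 grasp now [0.4641 0.2123 0.0921] | turn (current axes) [ 0.    -0.    -0.001] | tcp shift cm in target axes [0.01 7.5  0.31] in current [0.01 7.5  0.31] F [ 1.4 -2.2  1.8] w 0.0148 ff 15.0
[-130.1   81.    80.4] [-0.9 -2.4  1.8]
```

carry_out --moves '[0, 0.5, 0, 0, 0, 0, 0, 1, 0, 0, 0, 0, 0, 1.5, 0, 0, 0, 0, 0, 1, 0, 0, 0, 0, 0, 0, 0, 0, 0, 0]'

```text
time_s: 18.25
eef_pos: [0.4976, 0.1876, 0.1374]
orientation: [[0.598, 0.802, 0.001], [0.802, -0.598, 0.0], [0.001, 0.001, -1.0]]
wrist_force: [2.4, -0.5, 5.3]
gripper_width: 0.015
finger_force: 15.0
```

carry_out --moves '[0, 1, 0, 0, 0, 0, 0, 1, 0, 0, 0, 0, 0, 0.7, 0, 0, 0, 0, 0, 0.5, 0, 0, 0, 0, 0, 0, 0, 0, 0, 0]'

```text
time_s: 18.67
eef_pos: [0.5224, 0.1691, 0.1373]
orientation: [[0.597, 0.802, 0.001], [0.802, -0.597, 0.0], [0.0, 0.0, -1.0]]
wrist_force: [1.7, -0.6, 4.5]
gripper_width: 0.0151
finger_force: 15.0
```

```bash
cat >> h.py <<'E'
def st():
    from rig import bot
    o=bot.observe();g=o["eef_pos"]+o["orientation"]@[0,0,.045];print("t",round(o["time_s"],2),"grasp in locker",(loc(LOCK,g)*1000).round(1),"F locker",(LOCK[1].T@o["wrist_force"]).round(1),"w",o["gripper_width"].__round__(4),"ff",round(o["finger_force"],1))
E
python3 -c "
from h import *
st();snap('scene','s10')
f=load('s10');im=f['image'][210:310,360:470]
h=cv2.cvtColor(im,cv2.COLOR_RGB2HSV);print(proj(f,wld(LOCK,(-130,13,92))))"
```

```text
t 18.67 grasp in locker [-129.9    8.5   80.3] F locker [ 0.5 -1.7  4.5] w 0.0151 ff 15.0
[422.99245327 255.92203418]
```

carry_out --moves '[0, 0.1, 0, 0, 0, 0, 0, 0.1, 0, 0, 0, 0, 0, 0.1, 0, 0, 0, 0, 0, 0.1, 0, 0, 0, 0, 0, 0, 0, 0, 0, 0]'

```text
time_s: 19.13
eef_pos: [0.5244, 0.1676, 0.1373]
orientation: [[0.597, 0.803, -0.001], [0.803, -0.597, 0.001], [-0.0, -0.001, -1.0]]
wrist_force: [0.4, 0.8, 6.7]
gripper_width: 0.015
finger_force: 15.0
```

```bash
python3 -c "
from h import *
st()"
```

```text
t 19.13 grasp in locker [-130.     6.    80.3] F locker [0.9 0.1 6.7] w 0.015 ff 15.0
```

carry_out --moves '[0, 0.1, 0, 0, 0, 0, 0, 0.1, 0, 0, 0, 0, 0, 0.1, 0, 0, 0, 0, 0, 0, 0, 0, 0, 0, 0, 0, 0, 0, 0, 0]'

```text
time_s: 19.55
eef_pos: [0.5268, 0.1658, 0.1373]
orientation: [[0.597, 0.803, -0.001], [0.803, -0.597, 0.001], [0.0, -0.001, -1.0]]
wrist_force: [0.3, 1.5, 6.6]
gripper_width: 0.0152
finger_force: 15.0
```

```bash
python3 -c "
from h import *
st()"
```

```text
t 19.55 grasp in locker [-130.     3.    80.3] F locker [1.4 0.7 6.6] w 0.0152 ff 15.0
```

carry_out --moves '[0, 0.1, 0, 0, 0, 0, 0, 0.1, 0, 0, 0, 0, 0, 0.1, 0, 0, 0, 0, 0, 0, 0, 0, 0, 0, 0, 0, 0, 0, 0, 0]'

```text
time_s: 19.97
eef_pos: [0.5272, 0.1653, 0.1371]
orientation: [[0.596, 0.803, -0.005], [0.803, -0.596, 0.002], [-0.001, -0.006, -1.0]]
wrist_force: [-7.8, 7.4, 13.6]
gripper_width: 0.0149
finger_force: 15.0
```

```bash
python3 -c "
from h import *
st()
s=snap('scene','s11')
im=s['image'];h=cv2.cvtColor(im,cv2.COLOR_RGB2HSV)
# grey steel pixels: bolt end / keeper gap check along the bolt axis: sample colours at axis points y
for y in range(60,-100,-8):
    q=proj(s,wld(LOCK,(-130,y,32))).round().astype(int);print(y,q,im[q[1],q[0]])
"
```

```text
t 19.97 grasp in locker [-130.2    2.6   80.1] F locker [ 1.3 10.7 13.6] w 0.0149 ff 15.0
60 [431 256] [55 56 60]
52 [429 258] [55 54 59]
44 [426 260] [46 48 52]
36 [423 262] [46 47 51]
28 [421 265] [45 46 51]
20 [418 267] [76 68 58]
12 [415 269] [51 52 56]
4 [412 272] [51 53 56]
-4 [410 274] [47 48 51]
-12 [407 276] [46 47 51]
-20 [404 278] [71 72 76]
-28 [401 281] [51 52 58]
-36 [398 283] [29 30 33]
-44 [396 286] [88 88 87]
-52 [393 288] [199 197 194]
-60 [390 290] [199 198 195]
-68 [387 293] [199 198 195]
-76 [384 295] [189 188 185]
-84 [381 298] [190 188 185]
-92 [378 300] [183 182 178]
```

carry_out --moves '[0, -0.2, 0, 0, 0, 0, 0, -0.2, 0, 0, 0, 0, 0, 0, 0, 0, 0, 0, 0, 0, 0, 0, 0, 0, 0, 0, 0, 0, 0, 0]' --newtons 10

```text
time_s: 20.43
eef_pos: [0.5259, 0.1662, 0.1372]
orientation: [[0.597, 0.802, -0.001], [0.802, -0.597, 0.0], [-0.0, -0.001, -1.0]]
wrist_force: [-0.1, 1.1, 6.7]
gripper_width: 0.0153
finger_force: 10.0
```

```bash
python3 -c "
from h import *
st()"
```

```text
t 20.43 grasp in locker [-130.2    4.    80.2] F locker [0.8 0.7 6.7] w 0.0153 ff 10.0
```

carry_out --moves '[-0.81, 0, 0.06, 0, 0, 0, -0.79, 0, 0.18, 0, 0, 0, -0.75, 0, 0.3, 0, 0, 0, 0, 0, 0, 0, 0, 0, 0, 0, 0, 0, 0, 0]'

```text
time_s: 20.85
eef_pos: [0.5109, 0.1463, 0.1305]
orientation: [[0.598, 0.802, -0.004], [0.802, -0.598, -0.0], [-0.003, -0.003, -1.0]]
wrist_force: [1.2, 0.2, -4.2]
gripper_width: 0.0155
finger_force: 10.0
```

```bash
python3 -c "
from h import *
st()"
```

```text
t 20.85 grasp in locker [-155.3    4.2   73.5] F locker [ 0.9 -0.9 -4.2] w 0.0155 ff 10.0
```

carry_out --moves '[-0.7, 0, 0.45, 0, 0, 0, -0.62, 0, 0.55, 0, 0, 0, -0.55, 0, 0.6, 0, 0, 0, 0, 0, 0, 0, 0, 0, 0, 0, 0, 0, 0, 0]'

```text
time_s: 21.27
eef_pos: [0.5007, 0.1322, 0.115]
orientation: [[0.597, 0.802, -0.001], [0.802, -0.597, 0.001], [-0.0, -0.001, -1.0]]
wrist_force: [3.2, 4.3, -4.0]
gripper_width: 0.0155
finger_force: 10.0
```

```bash
python3 -c "
from h import *
st()"
```

```text
t 21.27 grasp in locker [-172.6    3.9   58. ] F locker [ 5.4 -0.1 -4. ] w 0.0155 ff 10.0
```

carry_out --moves '[-0.4, 0, 0.6, 0, 0, 0, -0.28, 0, 0.68, 0, 0, 0, -0.2, 0, 0.7, 0, 0, 0, -0.15, 0, 0.8, 0, 0, 0, 0, 0, 0, 0, 0, 0]'

```text
time_s: 21.68
eef_pos: [0.4955, 0.1238, 0.0878]
orientation: [[0.597, 0.802, 0.001], [0.802, -0.597, 0.001], [0.001, 0.0, -1.0]]
wrist_force: [2.2, 2.5, -0.2]
gripper_width: 0.0128
finger_force: 9.9
```

```bash
python3 -c "
from h import *
st()"
```

```text
t 21.68 grasp in locker [-182.3    3.    30.8] F locker [ 3.3 -0.2 -0.2] w 0.0128 ff 9.9
```

carry_out --moves '[0, 0, 0.2, 0, 0, 0, 0, 0, 0.2, 0, 0, 0, 0, 0, 0.1, 0, 0, 0, 0, 0, 0, 0, 0, 0, 0, 0, 0, 0, 0, 0]'

```text
time_s: 22.1
eef_pos: [0.4957, 0.1236, 0.0844]
orientation: [[0.596, 0.803, 0.001], [0.803, -0.596, -0.0], [0.0, 0.001, -1.0]]
wrist_force: [-2.0, 1.4, 14.0]
gripper_width: 0.0129
finger_force: 10.7
```

```bash
python3 -c "
from h import *
st()"
```

```text
t 22.1 grasp in locker [-182.4    2.8   27.4] F locker [-0.1  2.4 14. ] w 0.0129 ff 10.7
```

carry_out --moves '[0, 0, -0.3, 0, 0, 0, 0, 0, 0, 0, 0, 0, 0, 0, 0, 0, 0, 0, 0, 0, 0, 0, 0, 0, 0, 0, 0, 0, 0, 0]' --claw 0.5

```text
time_s: 22.52
eef_pos: [0.4945, 0.1236, 0.0854]
orientation: [[0.597, 0.802, -0.002], [0.802, -0.597, -0.0], [-0.001, -0.001, -1.0]]
wrist_force: [-0.0, -0.1, 0.5]
gripper_width: 0.0429
finger_force: 0.0
```

carry_out --moves '[0, 0, -1.5, 0, 0, 0, 0, 0, -2.5, 0, 0, 0, 0, 0, -2, 0, 0, 0, 0, 0, 0, 0, 0, 0, 0, 0, 0, 0, 0, 0]'

```text
time_s: 22.93
eef_pos: [0.4956, 0.1237, 0.1465]
orientation: [[0.597, 0.802, 0.001], [0.802, -0.597, -0.0], [0.001, 0.001, -1.0]]
wrist_force: [-0.0, -0.6, -0.8]
gripper_width: 0.0437
finger_force: 0.0
```

carry_out --moves '[0, 0, 0, 0, 0, 0, 0, 0, 0, 0, 0, 0, 0, 0, 0, 0, 0, 0, 0, 0, 0, 0, 0, 0, 0, 0, 0, 0, 0, 0]' --claw 0

```text
time_s: 23.35
eef_pos: [0.4945, 0.1237, 0.1451]
orientation: [[0.597, 0.802, -0.002], [0.802, -0.597, -0.0], [-0.001, -0.002, -1.0]]
wrist_force: [-0.4, -0.6, -0.2]
gripper_width: 0.013
finger_force: 0.0
```

carry_out --moves '[0, 0, 0.5, 0, 0, 0, 0, 0, 0.5, 0, 0, 0, 0, 0, 0.5, 0, 0, 0, 0, 0, 0, 0, 0, 0, 0, 0, 0, 0, 0, 0]'

```text
time_s: 23.77
eef_pos: [0.4945, 0.1237, 0.1301]
orientation: [[0.597, 0.802, -0.002], [0.802, -0.597, -0.0], [-0.001, -0.002, -1.0]]
wrist_force: [-0.3, 0.3, 0.2]
gripper_width: 0.0003
finger_force: 0.0
```

```bash
python3 -c "
from h import *
st()"
```

```text
t 23.77 grasp in locker [-183.1    3.9   73.1] F locker [0.  0.4 0.2] w 0.0003 ff 0.0
```

carry_out --moves '[0, 0, 0.3, 0, 0, 0, 0, 0, 0.2, 0, 0, 0, 0, 0, 0.2, 0, 0, 0, 0, 0, 0, 0, 0, 0, 0, 0, 0, 0, 0, 0]'

```text
time_s: 24.18
eef_pos: [0.4948, 0.1237, 0.1237]
orientation: [[0.597, 0.802, -0.001], [0.802, -0.597, 0.0], [-0.001, -0.001, -1.0]]
wrist_force: [0.1, 0.6, -1.0]
gripper_width: 0.0007
finger_force: 0.0
```

carry_out --moves '[0, 0, 0.1, 0, 0, 0, 0, 0, 0.1, 0, 0, 0, 0, 0, 0.1, 0, 0, 0, 0, 0, 0.1, 0, 0, 0, 0, 0, 0, 0, 0, 0]'

```text
time_s: 24.6
eef_pos: [0.4956, 0.1235, 0.1213]
orientation: [[0.597, 0.803, 0.0], [0.803, -0.597, -0.001], [-0.0, 0.001, -1.0]]
wrist_force: [-3.6, -1.8, 14.0]
gripper_width: 0.0008
finger_force: 6.9
```

carry_out --moves '[0, 0, 0.1, 0, 0, 0, 0, 0, 0.1, 0, 0, 0, 0, 0, 0.1, 0, 0, 0, 0, 0, 0, 0, 0, 0, 0, 0, 0, 0, 0, 0]'

```text
time_s: 25.02
eef_pos: [0.4958, 0.1233, 0.1202]
orientation: [[0.596, 0.803, 0.0], [0.803, -0.596, -0.001], [-0.001, 0.001, -1.0]]
wrist_force: [-11.4, -3.8, 31.5]
gripper_width: 0.0003
finger_force: 15.8
```

```bash
python3 -c "
from h import *
st()"
```

```text
t 25.02 grasp in locker [-182.6    2.5   63.2] F locker [-9.9  6.8 31.5] w 0.0003 ff 15.8
```

carry_out --moves '[0, 0, -0.5, 0, 0, 0, 0, 0, -2, 0, 0, 0, -1, 0, -3.5, 0, 0, 0, -2, 0, -3.5, 0, 0, 0, -2, 0, -3.5, 0, 0, 0]' --claw 0.3

```text
time_s: 25.43
eef_pos: [0.4644, 0.0835, 0.2479]
orientation: [[0.596, 0.803, -0.002], [0.803, -0.596, 0.0], [-0.001, -0.001, -1.0]]
wrist_force: [0.8, -0.3, -0.1]
gripper_width: 0.0266
finger_force: 0.0
```

carry_out --moves '[-3, 0, -3, 0, 0, 0, -3, 0, -3, 0, 0, 0, -2, 0, 0, 0, 0, 0, 0, 0, 0, 0, 0, 0, 0, 0, 0, 0, 0, 0]'

```text
time_s: 25.85
eef_pos: [0.418, 0.0199, 0.3061]
orientation: [[0.599, 0.801, 0.001], [0.801, -0.599, 0.0], [0.0, 0.001, -1.0]]
wrist_force: [0.8, 0.4, -0.5]
gripper_width: 0.0267
finger_force: 0.0
```

```bash
python3 - <<'E'
from h import *
st();s=snap("scene","s12");im=s["image"]
h=cv2.cvtColor(im,cv2.COLOR_RGB2HSV);m=((h[...,2]>120)&(h[...,1]<50)).astype(np.uint8)
m2=np.zeros_like(m);m2[225:345,370:470]=m[225:345,370:470]
for y in range(226,342,3): print(y,''.join('.#'[v] for v in m2[y,370:470:1]))
for n,P in(("tail-",(-118,-64,36)),("tail+",(-118,-16,36)),("knob tip 1.5",(-196,6,30)),("knob tip 1.2",(-191,6,50)),("knob base1.5",(-166,6,29)),("knob h0",(-130,6,92))): print(n,proj(s,wld(LOCK,P)).round(1))
E
```

```text
t 25.85 grasp in locker [-312.     3.3  249.1] F locker [ 0.7 -0.4 -0.5] w 0.0267 ff 0.0
226 ....................................................................................................
229 ....................................................................................................
232 ....................................................................................................
235 .................................................................######.............................
238 ..............................................................##########............................
241 ..........................................................#########....#####........................
244 ......................................................##########....#......####.....................
247 ..................######..........................##########.................##.....................
250 ..................#########....................##########..................#........................
253 ....................##########.............##########.........
[... 2526 characters left out ...]
########........................
328 ..................................................#######################...........................
331 .....................................................#################..............................
334 .......................................................############.................................
337 ..........................................................######....................................
340 ....................................................................................................
tail- [393.  295.8]
tail+ [410.4 281.1]
knob tip 1.5 [389.7 248. ]
knob tip 1.2 [393.2 245.3]
knob base1.5 [399.9 258.6]
knob h0 [420.5 258. ]
```

The mask shows the knob lying forward through the notch, its tip at about (390,248) against (390,248) predicted for 1.5 rad. The bar runs into the keeper and the case is home.

```bash
python3 -c "
from rig import bot
print(bot.finish_job())"
```

```text
the job is handed in; nothing more can be done
None
```

I handed the job in at about 26 s of the 72 s. The last camera picture showed the case home, the bolt across and its handle down in the notch, with the gripper clear; the hand-in gave no verdict back.

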